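# Refit the prefilter of the wand vacuum unit and lock its access panel

## Robot

A 6-joint arm with a two-finger parallel gripper is mounted at the origin on a cart in front of the work surface, level with it; the furniture and walls round the work are solid. World frame = base frame: x ahead of the robot, y to its left, z up, the work surface at z = 0. Lengths are in mm, angles in rad, forces in N, time in s.
With the tool pointing down it reaches from about 275 to 825 mm from the base axis. Payload 5.2 kg.
Tool frame: the origin (TCP) lies midway between the tips of the shut fingers; the grasp point (between the pads) lies 19 mm behind it (hold_point_z is the distance from the TCP to the grasp point, in mm); z points along the fingers, y is the line along which they close (so a half turn about z gives the same grasp; the last joint's range is limited). The gripper opens to 93 mm and grips with 3 to 60 N. Pads are 15 mm wide; open, the fingers measure 128 mm over their backs; the gripper's body (75 mm by 188 mm) begins 65 mm behind the grasp point.
Start: joints at [-1.433, 0.259, 1.535, -0, 1.348, -0.203], TCP at [183.854, -518.366, 218.653] pointing down, gripper open.
Joint ranges: [-3.14, 3.14], [-0.91, 2.08], [0.19, 2.58], [-1.22, 4.36], [0.22, 2.71], [-3.12, 3.12]. Speed limits (rad/s): [2.57, 2.57, 3.14, 3.14, 3.14, 3.14].

## Interface

Orientations are given as a unit quaternion [w, x, y, z].
In Python, from cell import observe, read_camera, camera_info, sign_off, find_in, hold_point_z gives the robot as it stands.
- The arm moves only by the tool jog_arm, never from a script. Its argument "moves" is a list of rows, each an object with "twist": the turn, a rotation vector about the world's x, y, z in degrees, a list of three; "travel": the shift along the world's x, y, z in mm, a list of three; "grip": the closure, from 0 (fully open) to 1 (shut). A call has 1 to 5 rows; each row is the pose to reach, as a shift and turn from the pose commanded when the call began; what a row does not reach only later rows make up. A row lasts 1/12 s, in which the tool goes at most 41.7 mm and 7.16 degrees, less where a joint would pass 70% of its speed; a pose out of reach is approached as far as the arm can. A call with a gripper value outside its range is refused whole. The fingers move at their own pace and stop on an object; "newtons" is the grip in N (left out, the last holds). Time passes only in rows, so rows that repeat a pose let the fingers close. It gives the time, the measured TCP pose, the force, the opening and the grip force at its end, in the units of the state.
- observe(): the state, without advancing time (a new reading comes with each control period).
- read_camera(name): name is "scene" or "side" or "wrist"; returns the picture (420x560x3 uint8, red, green, blue); there is no depth.
- camera_info(name): a dict with "intrinsics" (3x3 intrinsics, pixels), "k1" (the pictures are not rectified: a ray, as slopes to the right and down, at radius r is drawn at 1 + k1 r^2 times it, then the intrinsics apply), "xyz" and "attitude" of the camera in the world. Camera axes: x right, y down, z forward; pixel columns grow to the right and rows downward; lengths in mm; the calibration is good to about 2 mm. A picture is of the moment at which its call begins: read the wrist's pose just before it. camera_info takes no time and is no camera call; for the wrist camera it gives the pose at the moment of the call.
- sign_off(): hands the job in; it is judged then, once.
Trained networks look in the newest picture that a camera, given by its name, has taken for a name from the list of things; names that differ only in an ending like _2 or _b are one class to them, and where a whole thing is asked for, a point or a joint stands for the part that bears it (a point fixed in the world has none). Each returns a list of dicts, best first, with "score" (0 to 1); they miss things now and then, are a little off and sometimes report something else, mostly with a low value. They report only what shows in the picture. A call takes as long as a camera call. They do not tell look-alikes from the thing itself.
- find_in(camera, label): "position" ([column, row] in pixels, amid what is visible of it).
The state is a dict: "clock": time; "joint_positions": joint angles; "joint_velocities": joint speeds; "effort": joint torques, N m; "tool_pos": TCP position; "tool_rot": TCP orientation; "wrist_force": force on the tool from outside, world axes, zero at the start; "wrist_torque": the same for the moment, N m; "finger_gap": opening from 0.0 (shut) to 1.0 (fully open); "grasp_force": force on a finger pad.
Only numpy, scipy, OpenCV 4.12 (cv2) and the standard library are available. Lean on these libraries where they do the work, as an engineer would, in place of code of your own. Each camera call takes 0.05 s, during which the arm holds its last target. There are 200 camera calls.

## Task

Refit the vacuum unit's prefilter: seat the loose flanged filter, flange down as it stands, fully home over the spigot in the open well. Then swing the access panel shut, push its stud in and turn it a quarter turn clockwise so that it locks and stays down when you let go. Leave the covered sample dish where it is.

Things in the scene. Friction and masses are not known exactly. Their poses are not given: they have to be found in the camera images.
- unit: Vacuum unit: grey metal case fixed to the bench, 190 mm deep (x), 170 wide (y), rim 75 high. Origin: centre of its underside, on the bench; x points from its front (gauge, switch, vents) to its back (hinge), y left, z up. The rear of its top is an open well, clear inside from x = -37 to +90 and y = -80 to +80 mm up to the rim (walls 5 mm). Ahead of the well is a flat deck that takes the stud.
- seat (a point): Centre of the prefilter's seat: flat round top (74 mm diameter) of the main filter, fixed in the well, at x = +24, y = 0, z = 34 mm of the unit, 41 mm below the rim. From it rises the centring spigot, 9 mm high, 21 mm diameter in its lower 4 mm, tapering to 15 mm at its top. Axes as the unit's.
- prefilter_center (a point): Centre (on the axis, half-way up, 18.5 mm above the underside) of the loose prefilter, standing flange down on the bench left or right of the unit: flange 58 mm diameter, 10 mm thick; above it a pleated drum 33 mm diameter; 37 mm high in all, about 50 g. z points up. A bore 24 mm diameter, 10 mm deep in its underside fits over the spigot. Seated, its top is 4 mm below the rim.
- panel (a joint): Angle of the access panel about its hinge, rad: 0 shut (flat on the rim), 1.57 upright; starts open at 1.65 to 1.85, leaning back; end stop 1.95. Hinge friction (about 0.22 N m) keeps it where it is left.
- panel_hinge (a point): Middle of the hinge line at the unit's top rear edge, 93 mm behind the unit's origin, 75 mm above the bench. Its axes turn with the panel: -x runs along the panel from the hinge to its free edge, y along the hinge to the unit's left, z out of the panel's outer face (up when shut, to the back when open).
- panel_edge (a point): Middle of the panel's free edge, 190 mm from the hinge line, half-way through its thickness. The panel is a flat aluminium plate 190 x 172 mm, 4 mm thick; shut, its outer face is 79 mm above the bench. Axes as panel_hinge.
- stud_push (a joint): How far the stud is pushed in, m: 0 out, 0.010 end stop. A spring returns it (3 N at 0, 8 N at the end). With the panel shut and the stud unlocked its cross pin stands over the slot of a keeper plate under the deck; pushed in past about 0.008 the pin is through the slot and the stud can turn; turned and let go, it stays held in at about 0.008.
- stud_turn (a joint): Turn of the stud, rad, growing clockwise seen from outside (from above when shut): 0 unlocked, grip bar fore and aft (along the unit's x); 1.57 locked, grip bar across, and the stop. It stays as left. If it is turned without being pushed in, its pin lies across the slot and it cannot go in.
- stud_grip (a point): Centre of the stud's black grip bar: 38 mm long (its x axis), 10 mm wide (y), 18 mm high (z, out of the panel). It stands on the panel's outer face, midway across, 161 mm from the hinge line; the point is 24 mm above that face with the stud out. Below the bar is a steel disc, 40 mm diameter, its upper face 9 mm below the point, which turns and goes in with the bar.
- dish_center (a point): Centre of a covered clear sample dish, 60 mm diameter, 16 mm high, standing on the bench on the other side of the unit from the prefilter. It must not be disturbed.
There are look-alikes about, which are no part of the job. What is shaped like the part that bears prefilter_center but blue or orange is not meant.

How it is judged (in metres and radians):
On the way, in this order (a step that is already met when the one before it is completed fails the run):
1. The prefilter sits fully home on its seat over the spigot while the panel is still open (horizontal distance between prefilter_center and seat below 0.004 m and z of prefilter_center in the frame of seat below 0.021 m and angle between prefilter_center's own z axis and vertical below 0.06 rad and value of joint panel above 0.8 rad), for 0.2 s.
2. The panel is shut (value of joint panel below 0.03 rad), for 0.2 s.
3. The stud is in and turned a quarter turn (value of joint panel below 0.03 rad and value of joint stud_turn above 1.3 rad and value of joint stud_push above 0.006 m), for 0.1 s.
At the end, for the whole second after the job is handed in: The prefilter sits on its seat (centred within 4 mm, its centre less than 21 mm above the seat, tilted less than 0.06 rad), the panel is shut (below 0.03 rad), and the stud is turned at least 1.3 rad clockwise and held in by the keeper by itself (more than 6 mm in) (all of step 3 and horizontal distance between prefilter_center and seat below 0.004 m and z of prefilter_center in the frame of seat below 0.021 m and angle between prefilter_center's own z axis and vertical below 0.06 rad); the robot touches nothing.
It fails at once if the covered sample dish is moved more than 15 mm (distance of dish_center from where it was at the start of the episode above 0.015 m).
It also fails if it takes over 66 s, if anything falls off the work surface, if the arm or the gripper's body presses on something with over 40 N, if the wrist force passes 120 N, or if a joint passes its speed limit or range.

## Working session

There is one attempt and no reset: what is moved stays moved. The work goes in short steps, Python scripts to look and compute and a tool call to move; the robot and the scene stay as the last step left them, time stands still between calls to the robot, and variables do not carry over. Pictures are saved under pics/ and viewed, at most 10 in all, crops included, and the job is handed in when it is done.

Besides the shell and the picture viewer there is one more tool, called after "Call:" by a JSON object that holds its "api" and its "payload", one argument or row to a line. jog_arm: Moves the arm, as the interface text tells. Its arguments: {"type":"object","properties":{"moves":{"type":"array","items":{"type":"object","properties":{"twist":{"type":"array","items":{"type":"number"}},"travel":{"type":"array","items":{"type":"number"}},"grip":{"type":"number"}}}},"newtons":{"type":"number"}},"required":["moves"]}

```bash
ls; mkdir -p pics; cat > h.py <<'E'
import numpy as np, cv2
from scipy.spatial.transform import Rotation as R
from cell import *
def rot(q): return R.from_quat([q[1],q[2],q[3],q[0]]).as_matrix()
def ray(ci,p):
    K=np.array(ci["intrinsics"]); d=np.array([(p[0]-K[0,2])/K[0,0],(p[1]-K[1,2])/K[1,1]])
    u=d.copy()
    for _ in range(20): u=d/(1+ci["k1"]*(u@u))
    v=rot(ci["attitude"])@np.array([u[0],u[1],1]); return np.array(ci["xyz"]),v
def atz(ci,p,z):
    o,v=ray(ci,p); return o+v*(z-o[2])/v[2]
def proj(ci,P):
    c=rot(ci["attitude"]).T@(np.array(P,float)-np.array(ci["xyz"])); u=c[:2]/c[2]
    u=u*(1+ci["k1"]*(u@u)); K=np.array(ci["intrinsics"]); return np.array([K[0,0]*u[0]+K[0,2],K[1,1]*u[1]+K[1,2]])
def tri(l):
    A=np.zeros((3,3));b=np.zeros(3)
    for ci,p in l:
        o,v=ray(ci,p);v=v/np.linalg.norm(v);M=np.eye(3)-np.outer(v,v);A+=M;b+=M@o
    return np.linalg.solve(A,b)
E
python3 - <<'E'
from h import *
ims=[]
for c in ["scene","side"]:
    ci=camera_info(c);print(c,np.round(ci["xyz"]),ci["attitude"],ci["k1"],ci["intrinsics"][0])
    im=read_camera(c); cv2.imwrite(f"pics/{c}0.png",im[:,:,::-1])
    for n in ["unit","prefilter_center","panel","panel_edge","panel_hinge","stud_grip","dish_center","seat"]:
        try: print(n,[(np.round(d["position"],1).tolist(),round(d["score"],2)) for d in find_in(c,n)[:4]])
        except Exception as e: print(n,e)
print(hold_point_z, observe())
E
```

```text
pics
scene [ 879. -750.  906.] [-0.37544288  0.90561215  0.18133949 -0.07762261] -0.11462013025862268 [544.29877508   0.         276.92690443]
unit [([258.5, 213.2], 0.8)]
prefilter_center [([301.7, 282.3], 0.79), ([194.9, 311.8], 0.72), ([218.4, 275.7], 0.62), ([258.6, 212.9], 0.55)]
panel [([299.1, 181.9], 0.68)]
panel_edge [([301.2, 177.8], 0.73)]
panel_hinge [([304.1, 175.3], 0.66), ([254.0, 212.3], 0.61)]
stud_grip [([316.7, 168.7], 0.54)]
dish_center []
seat [([255.2, 210.5], 0.76)]
side [ 375. -818.  747.] [-0.43356602  0.8969375  -0.07692947  0.04006847] -0.09751483683820236 [450.84482383   0.         279.50407264]
unit [([286.8, 208.4], 0.9)]
prefilter_center [([349.5, 252.3], 0.9), ([291.7, 308.5], 0.69), ([267.9, 167.1], 0.34)]
panel [([320.4, 167.3], 0.84)]
panel_edge [([320.5, 166.8], 0.7)]
panel_hinge [([318.8, 166.3], 0.79)]
stud_grip []
dish_center [([269.5, 169.5], 0.84)]
seat [([283.0, 208.2], 0.91)]
18.8 {'clock': 0.9, 'joint_positions': array([-1.43280475e+00,  2.58550421e-01,  1.53497749e+00,  2.60255899e-06,
        1.34798858e+00, -2.02836061e-01]), 'joint_velocities': array([ 1.67614052e-03, -5.07042793e-05,  6.35896261e-04, -4.28257377e-04,
       -1.08462730e-03, -1.06847932e-03]), 'effort': array([-2.06132008e-04, -4.37182367e+01, -2.84315228e+01,  7.20391050e-02,
        3.09114181e-02, -4.85294876e-06]), 'tool_pos': array([ 183.85417405, -518.38218082,  218.6885016 ]), 'tool_rot': array([3.81031315e-05, 9.85514720e-01, 1.69589903e-01, 3.39692297e-08]), 'wrist_force': array([-0.31604843, -0.64084307,  0.22136905]), 'wrist_torque': array([ 0.00545373, -0.02177135, -0.03003718]), 'grasp_force': 0.0, 'finger_gap': 0.9991010335062237}
```

```bash
python3 - <<'E'
import cv2,numpy as np
a=cv2.imread("pics/scene0.png");b=cv2.imread("pics/side0.png")
A=cv2.resize(a[100:370,120:400],None,fx=2,fy=2,interpolation=3);cv2.imwrite("pics/a.png",A)
B=cv2.resize(b[110:360,180:430],None,fx=2.4,fy=2.4,interpolation=3);cv2.imwrite("pics/b.png",B)
E
```

```text
(no output)
```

View pics/a.png

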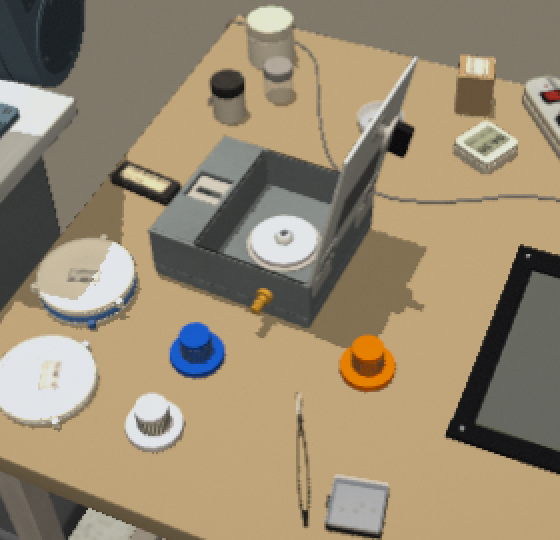

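View pics/b.png

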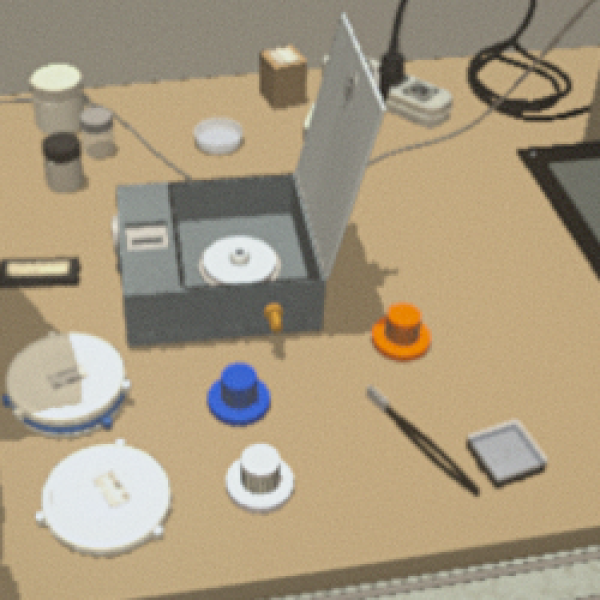

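```bash
python3 - <<'E'
from h import *
s=camera_info("scene");d=camera_info("side")
fa=lambda p:(p[0]/2+120-.25,p[1]/2+100-.25)
fb=lambda p:(p[0]/2.4+180-.3,p[1]/2.4+110-.3)
P={"FR":((155,236),(125,310),75),"FL":((225,139),(117,186),75),"RR":(None,(323,282),75),"spig":((284,235),(239,254),43),"pretop":((152,402),(261,453),37),"preflange":((154,425),(260,484),9),
"edgeL":((416,61),(344,16),250),"edgeR":(None,(383,106),250),"dish":((378,118),(218,133),10),"bluetop":((195,330),(239,370),37),"orangetop":((368,342),(404,310),37),"knob":((400,138),(380,100),230)}
for n,(a,b,z) in P.items():
    o=[]
    if a:o.append(atz(s,fa(a),z)[:2])
    if b:o.append(atz(d,fb(b),z)[:2])
    if a and b:o.append(tri([(s,fa(a)),(d,fb(b))]))
    print(n,[np.round(x,1).tolist() for x in o])
E
```

```text
FR [[413.6, -86.0], [399.6, -102.1], [399.8, -66.9, 46.2]]
FL [[413.9, 81.8], [408.4, 85.1], [409.2, 90.2, 69.0]]
RR [[584.2, -95.1]]
spig [[526.0, -4.7], [520.8, -5.7], [522.5, 2.7, 35.2]]
pretop [[496.0, -252.2], [496.2, -252.5], [496.2, -252.5, 37.2]]
preflange [[498.5, -259.4], [494.0, -262.6], [495.2, -255.4, 0.4]]
edgeL [[634.9, 84.1], [639.5, 88.0], [636.7, 77.9, 255.2]]
edgeR [[632.2, -74.2]]
dish [[539.7, 257.6], [541.5, 259.1], [540.8, 254.3, 13.2]]
bluetop [[493.9, -156.7], [494.5, -156.5], [494.3, -157.4, 38.0]]
orangetop [[662.1, -103.4], [663.1, -106.3], [662.8, -105.4, 37.7]]
knob [[652.2, -9.1], [642.6, -34.3], [650.7, -1.9, 215.5]]
```

The white, pleated prefilter stands at about (496, -252). The blue one is about 95 mm away at (494, -157) and the orange one is at (662, -105). The unit's seat is near (523, -5) with almost no yaw, and the dish is at (541, 255). I'll move above the prefilter with the fingers aligned along y.

Call:
{"api": "jog_arm", "payload": {
  "moves": [
    {"travel": [156,133,0],"twist": [0,0,-19.5],"grip": 0.4},
    {"travel": [156,133,0],"twist": [0,0,-19.5],"grip": 0.4},
    {"travel": [156,133,0],"twist": [0,0,-19.5],"grip": 0.4},
    {"travel": [156,133,0],"twist": [0,0,-19.5],"grip": 0.4},
    {"travel": [156,133,0],"twist": [0,0,-19.5],"grip": 0.4}
  ]
}}

```text
clock: 1.32
tool_pos: [339.8, -385.0, 218.8]
tool_rot: [0.0, 1.0, -0.0, 0.0]
wrist_force: [0.9, -0.5, 0.3]
finger_gap: 0.691
grasp_force: 0.0
```

Call:
{"api": "jog_arm", "payload": {
  "moves": [
    {"travel": [156,133,0],"grip": 0.4},
    {"travel": [156,133,0],"grip": 0.4},
    {"travel": [156,133,0],"grip": 0.4},
    {"travel": [156,133,0],"grip": 0.4},
    {"travel": [156,133,0],"grip": 0.4}
  ]
}}

```text
invalid input
```

```bash
cat > look.py <<'E'
from h import *
import sys
c,tag=sys.argv[1],sys.argv[2]
st=observe();print("t",st["clock"],np.round(st["tool_pos"],1),np.round(st["tool_rot"],4),"gap",round(st["finger_gap"],3),"F",np.round(st["wrist_force"],1),"J",np.round(st["joint_positions"],2))
ci=camera_info(c);im=read_camera(c);cv2.imwrite(f"pics/{tag}.png",im[:,:,::-1])
print("cam",np.round(ci["xyz"],1),np.round(ci["attitude"],4))
import json;json.dump({k:np.array(v).tolist() for k,v in ci.items()},open(f"pics/{tag}.json","w"))
for a in sys.argv[3:]:
    n,z=a.split(":")
    for d in find_in(c,n)[:3]: print(n,np.round(d["position"],1),round(d["score"],2),np.round(atz(ci,d["position"],float(z)),1))
E
python3 look.py wrist w1 prefilter_center:18.5
```

```text
t 1.3167 [ 339.8 -385.   218.8] [ 1.e-04  1.e+00 -5.e-04  1.e-04] gap 0.691 F [ 0.9 -0.5  0.3] J [-1.07  0.19  1.62  0.    1.33  0.51]
cam [ 418.6 -385.5  385.5] [-0.1015 -0.6994  0.7002  0.1015]
prefilter_center [87.4 56.9] 0.88 [ 493.3 -167.5   18.5]
prefilter_center [168.3  52. ] 0.7 [ 495.5 -262.6   18.5]
```

Call:
{"api": "jog_arm", "payload": {
  "moves": [
    {"travel": [156,133,0],"twist": [0,0,0],"grip": 0.4},
    {"travel": [156,133,0],"twist": [0,0,0],"grip": 0.4},
    {"travel": [156,133,0],"twist": [0,0,0],"grip": 0.4},
    {"travel": [156,133,0],"twist": [0,0,0],"grip": 0.4},
    {"travel": [156,133,0],"twist": [0,0,0],"grip": 0.4}
  ]
}}

```text
clock: 1.83
tool_pos: [495.9, -252.5, 218.8]
tool_rot: [0.0, 1.0, 0.0, 0.0]
wrist_force: [0.2, -0.3, 0.0]
finger_gap: 0.6
grasp_force: 0.0
```

```bash
python3 look.py wrist w2 prefilter_center:18.5 unit:75; python3 - <<'E'
import cv2;a=cv2.imread("pics/w2.png");cv2.imwrite("pics/w2b.png",cv2.resize(a,None,fx=1.4,fy=1.4))
E
```

```text
t 1.8333 [ 495.9 -252.5  218.8] [2.e-04 1.e+00 0.e+00 2.e-04] gap 0.6 F [ 0.2 -0.3  0. ] J [-0.67  0.27  1.52 -0.    1.35  0.9 ]
cam [ 574.7 -252.8  385.6] [-0.1015 -0.6997  0.6999  0.1013]
prefilter_center [208.1 187.1] 0.88 [ 495.8 -166.1   18.5]
prefilter_center [154.9  39.9] 0.84 [ 664.5 -115.7   18.5]
prefilter_center [281.3 184.8] 0.82 [ 498.6 -257.7   18.5]
unit [ 65.6 180.5] 0.76 [515.9 -24.1  75. ]
```

View pics/w2b.png

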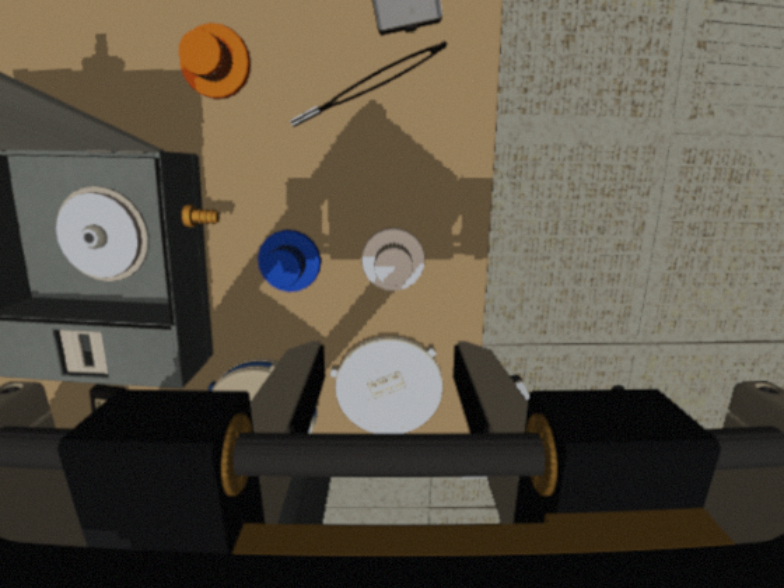

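```bash
python3 - <<'E'
from h import *
import json
ci=json.load(open("pics/w2.json"))
f=lambda p:((p[0]+.5)/1.4-.5,(p[1]+.5)/1.4-.5)
for n,p,z in [("flange",(392.5,259.5),9),("drumtop",(394,268),37),("spig",(93,236),43),("seatdisc",(98,234),34),("deckL",(0,312),75),("deckR",(170,325),75),("FRc",(182,385),75),("innerRR",(160,153),75),("bluefl",(289,260),9),("orange",(215,61),9)]:
    print(n,np.round(atz(ci,f(p),z),1))
# true-color segmentation of white flange
im=cv2.imread("pics/w2.png")[150:225,245:320]
hsv=cv2.cvtColor(im,cv2.COLOR_BGR2HSV)
m=((hsv[...,1]<60)&(hsv[...,2]>90)).astype(np.uint8)
n,l,s,c=cv2.connectedComponentsWithStats(m);k=1+np.argmax(s[1:,4]);print(s[k],c[k]+[245,150])
cnt=max(cv2.findContours((l==k).astype(np.uint8),0,2)[0],key=cv2.contourArea);(x,y),r=cv2.minEnclosingCircle(cnt);print(x+245,y+150,r,atz(ci,(x+245,y+150),8))
E
```

```text
flange [ 496.1 -256.4    9. ]
drumtop [ 494.6 -257.4   37. ]
spig [524.3  -4.2  43. ]
seatdisc [524.6  -2.6  34. ]
deckL [467.4  67.8  75. ]
deckR [457.  -77.8  75. ]
FRc [403.3 -79.7  75. ]
innerRR [588.2 -89.1  75. ]
bluefl [ 495.7 -161.7    9. ]
orange [ 663.1 -110.1    9. ]
[  13   13   45   45 1521] [280.40565417 185.26758711]
280.4403991699219 185.1556282043457 22.620040893554688 [ 495.95621163 -256.70522135    8.        ]
```

The wrist view shows the white prefilter at pixel (280, 185), which puts it at about (496, -255). The fingers will centre y as they close. I'll descend now.

Call:
{"api": "jog_arm", "payload": {
  "moves": [
    {"travel": [0,-2,-160],"twist": [0,0,0],"grip": 0.4},
    {"travel": [0,-2,-160],"twist": [0,0,0],"grip": 0.4},
    {"travel": [0,-2,-160],"twist": [0,0,0],"grip": 0.4},
    {"travel": [0,-2,-160],"twist": [0,0,0],"grip": 0.4},
    {"travel": [0,-2,-160],"twist": [0,0,0],"grip": 0.4}
  ]
}}

```text
clock: 2.4
tool_pos: [489.1, -253.6, 51.9]
tool_rot: [-0.004, 1.0, -0.001, -0.005]
wrist_force: [-0.8, 0.4, -0.2]
finger_gap: 0.601
grasp_force: 0.0
```

```bash
python3 look.py wrist w3 prefilter_center:18.5; python3 look.py side s3 ; python3 - <<'E'
import cv2,numpy as np
a=cv2.imread("pics/w3.png");b=cv2.imread("pics/s3.png")[200:350,200:400]
b=cv2.resize(b,None,fx=1.2*1.0,fy=1.2*1.0)
b=cv2.resize(cv2.imread("pics/s3.png")[230:340,220:340],(480,440));a=a[150:420,120:440]
c=np.zeros((440,800,3),np.uint8);c[:,320:]=b;c[:270,:320]=a;cv2.imwrite("pics/c3.png",c)
E
```

```text
t 2.4 [ 489.1 -253.6   51.9] [-3.9e-03  1.0e+00 -7.0e-04 -5.4e-03] gap 0.601 F [-0.8  0.4 -0.2] J [-0.68  0.43  1.73 -0.    0.99  0.89]
cam [ 569.7 -255.4  217.8] [-0.1025 -0.6991  0.6993  0.1082]
prefilter_center [57.   5.3] 0.94 [ 638.7 -119.6   18.5]
prefilter_center [155.5 226.3] 0.81 [ 495.9 -166.4   18.5]
t 2.5 [ 493.4 -256.2   58.3] [-7.0e-04  1.0e+00 -6.0e-04 -1.2e-03] gap 0.599 F [ 0.7 -0.1  0.6] J [-0.68  0.43  1.72 -0.    1.    0.89]
cam [ 375.3 -817.8  746.8] [-0.4336  0.8969 -0.0769  0.0401]
```

View pics/c3.png

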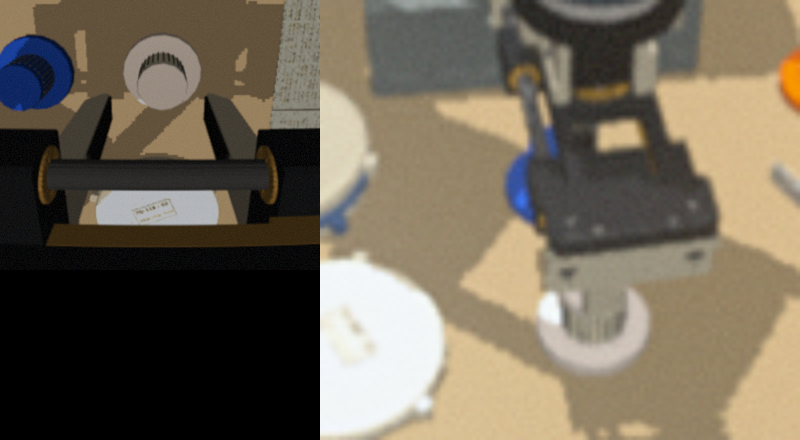

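The drum sits between the fingertips: in the wrist crop it is at column 162, with the tips at 105 and 210. I'll descend the rest of the way and grip.

Call:
{"api": "jog_arm", "payload": {
  "moves": [
    {"travel": [0,0,-25],"twist": [0,0,0],"grip": 0.4},
    {"travel": [0,0,-40],"twist": [0,0,0],"grip": 0.4},
    {"travel": [0,0,-45],"twist": [0,0,0],"grip": 0.4},
    {"travel": [0,0,-45],"twist": [0,0,0],"grip": 0.4},
    {"travel": [0,0,-45],"twist": [0,0,0],"grip": 0.4}
  ]
}}

```text
clock: 2.97
tool_pos: [495.9, -256.5, 15.7]
tool_rot: [0.001, 1.0, 0.0, 0.001]
wrist_force: [0.0, -0.0, -0.0]
finger_gap: 0.601
grasp_force: 0.0
```

Call:
{"api": "jog_arm", "payload": {
  "moves": [
    {"travel": [0,0,0],"twist": [0,0,0],"grip": 0.8},
    {"travel": [0,0,0],"twist": [0,0,0],"grip": 0.8},
    {"travel": [0,0,0],"twist": [0,0,0],"grip": 0.8},
    {"travel": [0,0,0],"twist": [0,0,0],"grip": 0.8},
    {"travel": [0,0,0],"twist": [0,0,0],"grip": 0.8}
  ],
  "newtons": 15
}}

```text
clock: 3.38
tool_pos: [495.1, -255.6, 14.3]
tool_rot: [0.0, 1.0, 0.0, 0.0]
wrist_force: [-0.1, -0.1, 4.0]
finger_gap: 0.344
grasp_force: 15.0
```

Call:
{"api": "jog_arm", "payload": {
  "moves": [
    {"travel": [0,0,0],"twist": [0,0,0],"grip": 0.8},
    {"travel": [0,0,30],"twist": [0,0,0],"grip": 0.8},
    {"travel": [0,0,60],"twist": [0,0,0],"grip": 0.8},
    {"travel": [0,0,95],"twist": [0,0,0],"grip": 0.8},
    {"travel": [0,0,125],"twist": [0,0,0],"grip": 0.8}
  ],
  "newtons": 15
}}

```text
clock: 3.8
tool_pos: [494.6, -255.1, 140.1]
tool_rot: [-0.0, 1.0, 0.0, -0.0]
wrist_force: [0.3, -1.3, -0.9]
finger_gap: 0.348
grasp_force: 15.0
```

The prefilter is held (gap about 32 mm). I'll carry it over the well and turn the tool half round so that the wrist camera stays clear of the open panel.

Call:
{"api": "jog_arm", "payload": {
  "moves": [
    {"travel": [0,0,0],"twist": [0,0,7.1],"grip": 0.8},
    {"travel": [0,0,5],"twist": [0,0,14.2],"grip": 0.8},
    {"travel": [0,0,5],"twist": [0,0,21.3],"grip": 0.8},
    {"travel": [0,0,5],"twist": [0,0,28.4],"grip": 0.8},
    {"travel": [0,0,5],"twist": [0,0,35.4],"grip": 0.8}
  ]
}}

```text
clock: 4.22
tool_pos: [494.6, -255.0, 143.4]
tool_rot: [-0.0, 0.952, 0.307, -0.0]
wrist_force: [0.4, 0.1, -1.3]
finger_gap: 0.346
grasp_force: 15.0
```

Call:
{"api": "jog_arm", "payload": {
  "moves": [
    {"travel": [1,6,0],"twist": [0,0,7.1],"grip": 0.8},
    {"travel": [2,12,0],"twist": [0,0,14.2],"grip": 0.8},
    {"travel": [3,18,0],"twist": [0,0,21.3],"grip": 0.8},
    {"travel": [4,24,0],"twist": [0,0,28.4],"grip": 0.8},
    {"travel": [6,30,0],"twist": [0,0,35.4],"grip": 0.8}
  ]
}}

```text
clock: 4.63
tool_pos: [500.4, -224.7, 143.2]
tool_rot: [-0.001, 0.813, 0.582, -0.0]
wrist_force: [0.3, -0.2, -1.0]
finger_gap: 0.348
grasp_force: 15.0
```

Call:
{"api": "jog_arm", "payload": {
  "moves": [
    {"travel": [1,8,0],"twist": [0,0,7.1],"grip": 0.8},
    {"travel": [2,16,0],"twist": [0,0,14.2],"grip": 0.8},
    {"travel": [3,24,0],"twist": [0,0,21.3],"grip": 0.8},
    {"travel": [4,32,0],"twist": [0,0,28.4],"grip": 0.8},
    {"travel": [6,40,0],"twist": [0,0,35.4],"grip": 0.8}
  ]
}}

```text
clock: 5.05
tool_pos: [506.4, -184.6, 143.2]
tool_rot: [-0.001, 0.598, 0.802, -0.0]
wrist_force: [0.3, 0.1, -0.1]
finger_gap: 0.349
grasp_force: 15.0
```

Call:
{"api": "jog_arm", "payload": {
  "moves": [
    {"travel": [1,16,0],"twist": [0,0,7.1],"grip": 0.8},
    {"travel": [2,32,0],"twist": [0,0,14.2],"grip": 0.8},
    {"travel": [4,48,0],"twist": [0,0,21.3],"grip": 0.8},
    {"travel": [6,64,0],"twist": [0,0,28.4],"grip": 0.8},
    {"travel": [8,80,0],"twist": [0,0,35.4],"grip": 0.8}
  ]
}}

```text
clock: 5.47
tool_pos: [514.5, -104.4, 143.3]
tool_rot: [-0.0, 0.326, 0.945, 0.0]
wrist_force: [-0.3, 0.0, -0.1]
finger_gap: 0.342
grasp_force: 15.0
```

Call:
{"api": "jog_arm", "payload": {
  "moves": [
    {"travel": [1,20,0],"twist": [0,0,7.1],"grip": 0.8},
    {"travel": [2,40,0],"twist": [0,0,14.2],"grip": 0.8},
    {"travel": [4,60,0],"twist": [0,0,21.3],"grip": 0.8},
    {"travel": [6,80,0],"twist": [0,0,28.4],"grip": 0.8},
    {"travel": [8,100,0],"twist": [0,0,35.4],"grip": 0.8}
  ]
}}

```text
clock: 5.88
tool_pos: [522.4, -4.2, 143.3]
tool_rot: [-0.0, 0.023, 1.0, 0.0]
wrist_force: [-0.4, -0.4, -0.9]
finger_gap: 0.349
grasp_force: 15.0
```

Call:
{"api": "jog_arm", "payload": {
  "moves": [
    {"travel": [0,0,0],"twist": [0,0,0],"grip": 0.8},
    {"travel": [0,0,0],"twist": [0,0,0],"grip": 0.8}
  ]
}}

```text
clock: 6.05
tool_pos: [522.5, -4.5, 143.3]
tool_rot: [-0.0, 0.026, 1.0, -0.0]
wrist_force: [-0.4, -0.7, 0.2]
finger_gap: 0.349
grasp_force: 15.0
```

```bash
python3 look.py wrist w4 seat:40 prefilter_center:144 unit:75 stud_grip:230;python3 look.py scene c4 prefilter_center:144 seat:40; python3 look.py side s4 prefilter_center:144 seat:40;  python3 - <<'E'
import cv2,numpy as np
o=np.zeros((600,800,3),np.uint8)
p=lambda n:cv2.imread(f"pics/{n}.png")
o[:300,:400]=cv2.resize(p("w4"),(400,300))
o[:300,400:]=cv2.resize(p("c4")[130:280,180:380],(400,300))
o[300:,:400]=cv2.resize(p("s4")[130:280,200:400],(400,300))
o[300:,400:]=cv2.resize(p("w4")[0:240,120:440],(400,300))
cv2.imwrite("pics/m4.png",o)
E
```

```text
t 6.05 [522.5  -4.5 143.3] [-4.000e-04  2.590e-02  9.997e-01 -1.000e-04] gap 0.349 F [-0.4 -0.7  0.2] J [-0.22  0.27  1.71 -0.    1.16 -1.74]
cam [442.9  -0.8 310.1] [0.104  0.7177 0.6814 0.0987]
seat [282.8 161.8] 0.76 [478.1   2.1  40. ]
prefilter_center [122.4 184.8] 0.84 [472.5 -91.1 144. ]
prefilter_center [276.8 245.1] 0.68 [513.9  -4.9 144. ]
prefilter_center [277.5 354. ] 0.55 [594.5  -8.7 144. ]
unit [284.6 163.9] 0.7 [475.2   3.1  75. ]
unit [279.4 355.2] 0.3 [659.  -10.2  75. ]
t 6.3 [522.7  -6.2 143.5] [-1.000e-04  2.710e-02  9.996e-01 -1.000e-04] gap 0.347 F [-0.6 -0.3 -0.4] J [-0.23  0.27  1.71 -0.    1.16 -1.74]
cam [ 878.7 -749.8  905.8] [-0.3754  0.9056  0.1813 -0.0776]
prefilter_center [217.1 276.3] 0.85 [ 552.9 -253.   144. ]
prefilter_center [304.2 279.5] 0.71 [ 696.3 -200.8  144. ]
prefilter_center [258.1 212.8] 0.18 [555.9 -83.7 144. ]
seat [256.5 216.2] 0.83 [512.8  -3.6  40. ]
t 6.45 [522.8  -6.  143.6] [-0.      0.0267  0.9996 -0.    ] gap 0.351 F [ 0.7 -0.2  0.2] J [-0.22  0.27  1.71 -0.    1.16 -1.74]
cam [ 375.3 -817.8  746.8] [-0.4336  0.8969 -0.0769  0.0401]
prefilter_center [278.2 271.7] 0.76 [ 471.3 -274.8  144. ]
prefilter_center [278.5 185.5] 0.74 [516.1 -20.  144. ]
prefilter_center [348.9 248.1] 0.7 [ 614.  -238.4  144. ]
seat [286.9 206.2] 0.72 [546.2  29.7  40. ]
```

View pics/m4.png

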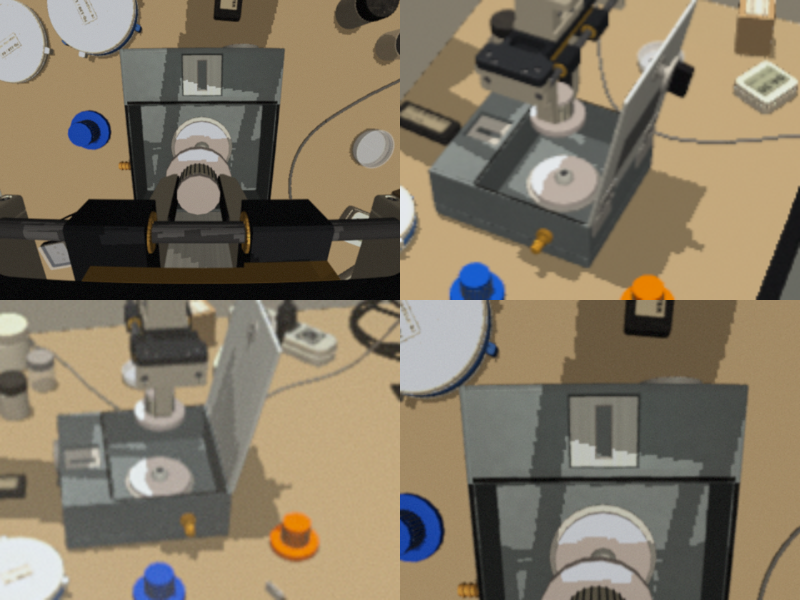

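```bash
python3 - <<'E'
from h import *
import json
L=lambda n:json.load(open(f"pics/{n}.json"))
w,s,d=L("w4"),L("c4"),L("s4")
fw=lambda x,y:((x-400+.5)/1.25-.5+120,(y-300+.5)/1.25-.5)
fs=lambda x,y:((x-400+.5)/2-.5+180,(y+.5)/2-.5+130)
fd=lambda x,y:((x+.5)/2-.5+200,(y-300+.5)/2-.5+130)
for n,p in [("FR",(461,388)),("FL",(747,384)),("deckR",(471,481)),("deckL",(739,481))]: print(n,np.round(atz(w,fw(*p),75),1))
print("keeper",np.round(atz(w,fw(604,431),75),1),"spigw",np.round(atz(w,fw(603,552),43),1))
print("seatdisc wrist edges",np.round(atz(w,fw(550,548),34),1),np.round(atz(w,fw(654,548),34),1),np.round(atz(w,fw(602,505),34),1))
print("spig",np.round(tri([(s,fs(565,174)),(d,fd(157,470))]),1),np.round(atz(s,fs(565,174),43),1),np.round(atz(d,fd(157,470),43),1))
print("seatdisc",np.round(atz(s,fs(562,183),34),1),np.round(atz(d,fd(158,479),34),1))
# held flange centre (z~134): 
print("flange",np.round(tri([(s,fs(556,116)),(d,fd(159,414))]),1))
print("flange top z",np.round(atz(s,fs(556,116),134),1),np.round(atz(d,fd(159,414),134),1))
print("flange wrist edges",np.round(atz(w,fw(540,590),139),1),np.round(atz(w,fw(663,590),139),1),np.round(atz(w,fw(602,545),139),1))
print("drumtop wrist",np.round(atz(w,((199+.5)*1.4-.5,(195+.5)*1.4-.5),166),1))
E
```

```text
FR [402.  -78.3  75. ]
FL [408.3  88.8  75. ]
deckR [455.8 -79.6  75. ]
deckL [464.3  86.3  75. ]
keeper [431.1   4.   75. ] spigw [ 5.14e+02 -1.00e-01  4.30e+01]
seatdisc wrist edges [511.2 -40.1  34. ] [515.3  38.8  34. ] [480.7   0.9  34. ]
spig [521.3   8.   32.3] [526.4  -2.9  43. ] [518.9  -2.4  43. ]
seatdisc [525.2  -8.9  34. ] [519.1  -8.7  34. ]
flange [520.   -6.4 130.5]
flange top z [521.4  -9.3 134. ] [519.3 -11.7 134. ]
flange wrist edges [506.  -31.8 139. ] [509.1  27.9 139. ] [485.1  -0.6 139. ]
drumtop wrist [520.8  -4.1 166. ]
```

The wrist view shows the case square to the tool at about -2.6° yaw. The seat comes out near (523, -1.5), and the held flange needs roughly +2.5 mm in x and +4.5 mm in y. I'll lower part way and compare again.

Call:
{"api": "jog_arm", "payload": {
  "moves": [
    {"travel": [2.5,4.5,-20],"twist": [0,0,0],"grip": 0.8},
    {"travel": [2.5,4.5,-45],"twist": [0,0,0],"grip": 0.8},
    {"travel": [2.5,4.5,-66],"twist": [0,0,0],"grip": 0.8},
    {"travel": [2.5,4.5,-66],"twist": [0,0,0],"grip": 0.8},
    {"travel": [2.5,4.5,-66],"twist": [0,0,0],"grip": 0.8}
  ]
}}

```text
clock: 7.02
tool_pos: [524.4, -0.7, 77.0]
tool_rot: [-0.001, 0.026, 1.0, 0.0]
wrist_force: [1.1, -0.5, -0.5]
finger_gap: 0.349
grasp_force: 15.0
```

```bash
python3 look.py scene c5 ; python3 look.py side s5;  python3 - <<'E'
import cv2,numpy as np
p=lambda n:cv2.imread(f"pics/{n}.png")
o=np.hstack([cv2.resize(p("c5")[175:245,220:300],(400,350),interpolation=3),cv2.resize(p("s5")[170:240,240:320],(400,350),interpolation=3)])
cv2.imwrite("pics/m5.png",o)
E
```

```text
t 7.0167 [524.4  -0.7  77. ] [-1.400e-03  2.600e-02  9.997e-01  3.000e-04] gap 0.349 F [ 1.1 -0.5 -0.5] J [-0.21  0.36  1.78 -0.    1.01 -1.73]
cam [ 878.7 -749.8  905.8] [-0.3754  0.9056  0.1813 -0.0776]
t 7.0667 [525.5  -0.9  78.2] [-0.      0.026   0.9997 -0.    ] gap 0.347 F [ 0.4  0.5 -0.1] J [-0.21  0.35  1.78 -0.    1.01 -1.73]
cam [ 375.3 -817.8  746.8] [-0.4336  0.8969 -0.0769  0.0401]
```

View pics/m5.png

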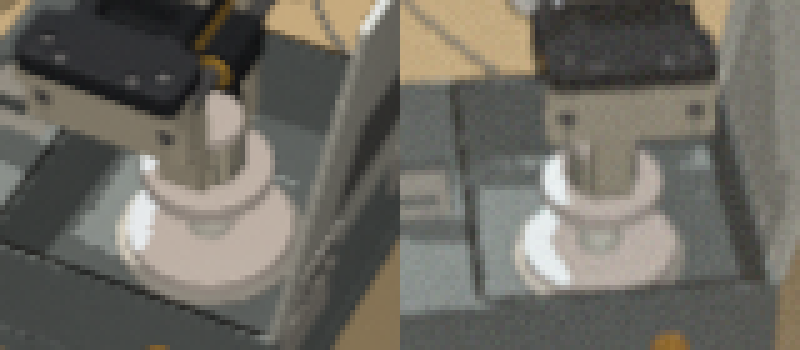

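```bash
python3 - <<'E'
from h import *
import json
L=lambda n:json.load(open(f"pics/{n}.json"))
a=np.linspace(0,2*np.pi,90)
for n,o,off in [("c5",(220,175),0),("s5",(240,170),400)]:
    ci=L(n)
    for x,y in [(523,-1.5),(526,-1.5),(523,2)]:
        f=lambda r,z:np.array([(proj(ci,(x+r*np.cos(t),y+r*np.sin(t),z))-o+.5)*5-.5 for t in a])
        for nm,r,zs in [("seatdisc",37,(34,)),("spigtop",7.5,(43,)),("flange",29,(64.5,74.5))]:
            q=np.vstack([f(r,z) for z in zs]);print(n,x,y,nm,"cols",np.round([q[:,0].min()+off,q[:,0].max()+off]),"rows",np.round([q[:,1].min(),q[:,1].max()]))
E
```

```text
c5 523 -1.5 seatdisc cols [124. 292.] rows [161. 283.]
c5 523 -1.5 spigtop cols [190. 224.] rows [194. 219.]
c5 523 -1.5 flange cols [138. 273.] rows [109. 221.]
c5 526 -1.5 seatdisc cols [130. 298.] rows [163. 285.]
c5 526 -1.5 spigtop cols [197. 231.] rows [196. 221.]
c5 526 -1.5 flange cols [145. 279.] rows [111. 223.]
c5 523 2 seatdisc cols [127. 295.] rows [156. 277.]
c5 523 2 spigtop cols [194. 228.] rows [189. 214.]
c5 523 2 flange cols [142. 276.] rows [104. 215.]
s5 523 -1.5 seatdisc cols [525. 678.] rows [189. 289.]
s5 523 -1.5 spigtop cols [586. 617.] rows [214. 234.]
s5 523 -1.5 flange cols [540. 663.] rows [135. 229.]
s5 526 -1.5 seatdisc cols [531. 684.] rows [189. 288.]
s5 526 -1.5 spigtop cols [592. 623.] rows [213. 233.]
s5 526 -1.5 flange cols [547. 669.] rows [134. 228.]
s5 523 2 seatdisc cols [524. 676.] rows [185. 284.]
s5 523 2 spigtop cols [585. 616.] rows [209. 229.]
s5 523 2 flange cols [539. 661.] rows [131. 224.]
```

Flange and spigot agree to about 1 mm in both views. In the left view the flange centre is at column 208 and the spigot at 209; in the right view they are at 601 and 600. I'll lower it.

Call:
{"api": "jog_arm", "payload": {
  "moves": [
    {"travel": [-0.5,0,-10],"twist": [0,0,0],"grip": 0.8},
    {"travel": [-0.5,0,-20],"twist": [0,0,0],"grip": 0.8},
    {"travel": [-0.5,0,-24],"twist": [0,0,0],"grip": 0.8},
    {"travel": [-0.5,0,-27],"twist": [0,0,0],"grip": 0.8},
    {"travel": [-0.5,0,-27],"twist": [0,0,0],"grip": 0.8}
  ]
}}

```text
clock: 7.53
tool_pos: [524.1, -0.7, 49.8]
tool_rot: [-0.001, 0.026, 1.0, 0.0]
wrist_force: [-0.2, 0.6, -1.3]
finger_gap: 0.349
grasp_force: 15.0
```

Call:
{"api": "jog_arm", "payload": {
  "moves": [
    {"travel": [0,0,-1],"twist": [0,0,0],"grip": 0.8},
    {"travel": [0,0,-2],"twist": [0,0,0],"grip": 0.8},
    {"travel": [0,0,-3],"twist": [0,0,0],"grip": 0.8},
    {"travel": [0,0,-3],"twist": [0,0,0],"grip": 0.8}
  ]
}}

```text
clock: 7.87
tool_pos: [525.1, -0.9, 48.3]
tool_rot: [0.0, 0.026, 1.0, -0.0]
wrist_force: [-0.8, 0.4, 3.2]
finger_gap: 0.351
grasp_force: 15.0
```

Contact came at z = 48.3, which is the seated height (14.3 + 34). I'll release and retreat upward.

Call:
{"api": "jog_arm", "payload": {
  "moves": [
    {"travel": [0,0,0],"twist": [0,0,0],"grip": 0.4},
    {"travel": [0,0,0],"twist": [0,0,0],"grip": 0.4},
    {"travel": [0,0,0],"twist": [0,0,0],"grip": 0.4},
    {"travel": [0,0,0],"twist": [0,0,0],"grip": 0.4},
    {"travel": [0,0,20],"twist": [0,0,0],"grip": 0.4}
  ]
}}

```text
clock: 8.28
tool_pos: [522.1, -0.3, 64.7]
tool_rot: [-0.003, 0.026, 1.0, 0.001]
wrist_force: [-0.9, -0.1, -0.5]
finger_gap: 0.593
grasp_force: 0.0
```

Call:
{"api": "jog_arm", "payload": {
  "moves": [
    {"travel": [0,0,35],"twist": [0,0,0],"grip": 0.4},
    {"travel": [0,0,70],"twist": [0,0,0],"grip": 0.4},
    {"travel": [0,0,105],"twist": [0,0,0],"grip": 0.4},
    {"travel": [0,0,140],"twist": [0,0,0],"grip": 0.4},
    {"travel": [0,0,170],"twist": [0,0,0],"grip": 0.4}
  ]
}}

```text
clock: 8.7
tool_pos: [524.9, -0.8, 240.2]
tool_rot: [0.001, 0.026, 1.0, -0.0]
wrist_force: [1.9, 0.1, -0.4]
finger_gap: 0.604
grasp_force: 0.0
```

Call:
{"api": "jog_arm", "payload": {
  "moves": [
    {"travel": [-30,0,35],"twist": [0,0,0],"grip": 0.4},
    {"travel": [-50,0,70],"twist": [0,0,0],"grip": 0.4},
    {"travel": [-50,0,105],"twist": [0,0,0],"grip": 0.4},
    {"travel": [-50,0,120],"twist": [0,0,0],"grip": 0.4}
  ]
}}

```text
clock: 9.03
tool_pos: [474.9, -0.9, 363.3]
tool_rot: [0.004, 0.026, 1.0, -0.001]
wrist_force: [0.7, -1.1, 0.7]
finger_gap: 0.598
grasp_force: 0.0
```

```bash
python3 look.py scene c6 panel_edge:250 stud_grip:230; python3 look.py side s6 panel_edge:250; python3 - <<'E'
import cv2,numpy as np
p=lambda n:cv2.imread(f"pics/{n}.png")
o=np.hstack([cv2.resize(p("c6")[120:270,200:350],(400,400),interpolation=3),cv2.resize(p("s6")[100:250,220:370],(400,400),interpolation=3)])
cv2.imwrite("pics/m6.png",o)
E
```

```text
t 9.0333 [474.9  -0.9 363.3] [ 3.900e-03  2.600e-02  9.997e-01 -9.000e-04] gap 0.598 F [ 0.7 -1.1  0.7] J [-0.24  0.06  1.43 -0.    1.64 -1.76]
cam [ 878.7 -749.8  905.8] [-0.3754  0.9056  0.1813 -0.0776]
panel_edge [301.5 180.1] 0.72 [639.1 -72.5 250. ]
stud_grip [320.3 167.3] 0.71 [651.8  -4.8 230. ]
t 9.1833 [475.2  -0.9 358.8] [ 1.600e-03  2.600e-02  9.997e-01 -3.000e-04] gap 0.601 F [ 1.5 -0.2  0.1] J [-0.24  0.06  1.44 -0.    1.64 -1.76]
cam [ 375.3 -817.8  746.8] [-0.4336  0.8969 -0.0769  0.0401]
panel_edge [320.9 164.6] 0.97 [ 585.5 -106.2  250. ]
panel_edge [289.6 202.1] 0.43 [ 502.2 -211.7  250. ]
```

View pics/m6.png

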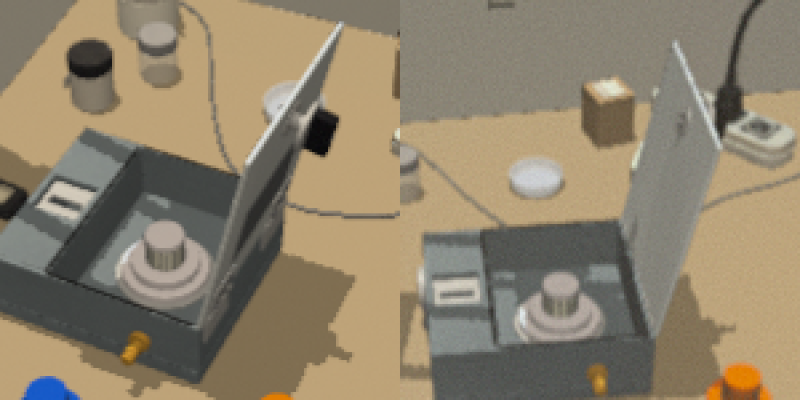

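The prefilter stands upright and centred on the main filter in both views. I'll check its height and measure the panel edge corners.

```bash
python3 - <<'E'
from h import *
s=camera_info("scene");d=camera_info("side");k=400/150
fs=lambda x,y:((x+.5)/k-.5+200,(y+.5)/k-.5+120)
fd=lambda x,y:((x-400+.5)/k-.5+220,(y+.5)/k-.5+100)
for n,a,b in [("drumtop",(164,231),(560,281)),("edgeL",(341,26),(676,43)),("edgeR",(249,160),(719,150)),("bar",(321,132),None),("dish",(290,97),(536,171))]:
    print(n,np.round(tri([(s,fs(*a)),(d,fd(*b))]),1) if b else np.round(atz(s,fs(*a),228),1))
for c,off in ((s,(200,120,0)),(d,(220,100,400))):
    for z in (71,78): print(np.round((proj(c,(523.5,0,z))-off[:2]+.5)*k-.5+[off[2],0],0))
E
```

```text
drumtop [522.8   1.2  69.9]
edgeL [636.5  76.9 257.5]
edgeR [627.8 -85.  254.7]
bar [652.5  -7.9 228. ]
dish [540.4 252.8  20.7]
[164. 232.]
[164. 225.]
[561. 281.]
[561. 274.]
```

The drum top is at z ≈ 70, so the prefilter is home (71 expected). I'll go over the panel with the fingers open to straddle the stud from behind.

Call:
{"api": "jog_arm", "payload": {
  "moves": [
    {"travel": [41,-1,-5],"twist": [0,0,0],"grip": 0},
    {"travel": [82,-2,-10],"twist": [0,0,0],"grip": 0},
    {"travel": [123,-3,-15],"twist": [0,0,0],"grip": 0},
    {"travel": [164,-4,-20],"twist": [0,0,0],"grip": 0},
    {"travel": [205,-4,-25],"twist": [0,0,0],"grip": 0}
  ]
}}

```text
clock: 9.7
tool_pos: [680.9, -4.7, 329.3]
tool_rot: [-0.002, 0.026, 1.0, 0.0]
wrist_force: [0.4, -0.1, 1.3]
finger_gap: 0.911
grasp_force: 0.0
```

Call:
{"api": "jog_arm", "payload": {
  "moves": [
    {"travel": [10,0,-40],"twist": [0,0,0],"grip": 0},
    {"travel": [10,0,-80],"twist": [0,0,0],"grip": 0},
    {"travel": [10,0,-108],"twist": [0,0,0],"grip": 0},
    {"travel": [10,0,-108],"twist": [0,0,0],"grip": 0},
    {"travel": [10,0,-108],"twist": [0,0,0],"grip": 0}
  ]
}}

```text
clock: 10.12
tool_pos: [688.0, -4.5, 220.8]
tool_rot: [-0.004, 0.026, 1.0, 0.001]
wrist_force: [0.6, -0.2, 0.7]
finger_gap: 0.999
grasp_force: 0.0
```

Call:
{"api": "jog_arm", "payload": {
  "moves": [
    {"travel": [-20,0,0],"twist": [0,0,0],"grip": 0},
    {"travel": [-38,0,0],"twist": [0,0,0],"grip": 0},
    {"travel": [-54,0,0],"twist": [0,0,0],"grip": 0},
    {"travel": [-69,0,0],"twist": [0,0,0],"grip": 0},
    {"travel": [-84,0,0],"twist": [0,0,0],"grip": 0}
  ]
}}

```text
clock: 10.53
tool_pos: [606.9, -4.9, 228.5]
tool_rot: [0.003, 0.026, 1.0, -0.0]
wrist_force: [2.3, 1.2, 0.9]
finger_gap: 0.998
grasp_force: 0.7
```

Call:
{"api": "jog_arm", "payload": {
  "moves": [
    {"travel": [-13,0,-1],"twist": [0,0,0],"grip": 0},
    {"travel": [-26,0,-3],"twist": [0,0,0],"grip": 0},
    {"travel": [-39,0,-6],"twist": [0,0,0],"grip": 0},
    {"travel": [-52,1,-9],"twist": [0,0,0],"grip": 0},
    {"travel": [-64,1,-14],"twist": [0,0,0],"grip": 0}
  ]
}}

```text
clock: 10.95
tool_pos: [543.2, -4.0, 214.5]
tool_rot: [0.004, 0.026, 1.0, -0.001]
wrist_force: [1.1, 1.1, 1.1]
finger_gap: 0.996
grasp_force: 0.6
```

```bash
python3 look.py side s7; python3 look.py scene c7; python3 - <<'E'
import cv2,numpy as np
p=lambda n:cv2.imread(f"pics/{n}.png")
o=np.hstack([cv2.resize(p("c7")[70:270,180:380],(400,400),interpolation=3),cv2.resize(p("s7")[50:250,180:380],(400,400),interpolation=3)])
cv2.imwrite("pics/m7.png",o)
E
```

```text
t 10.95 [543.2  -4.  214.5] [ 3.700e-03  2.590e-02  9.997e-01 -6.000e-04] gap 0.996 F [1.1 1.1 1.1] J [-0.21  0.24  1.56  0.    1.33 -1.73]
cam [ 375.3 -817.8  746.8] [-0.4336  0.8969 -0.0769  0.0401]
t 11.0 [540.4  -3.7 213.1] [ 1.500e-03  2.580e-02  9.997e-01 -4.000e-04] gap 0.998 F [-2.2  0.5 -1.7] J [-0.21  0.24  1.57 -0.    1.33 -1.73]
cam [ 878.7 -749.8  905.8] [-0.3754  0.9056  0.1813 -0.0776]
```

View pics/m7.png

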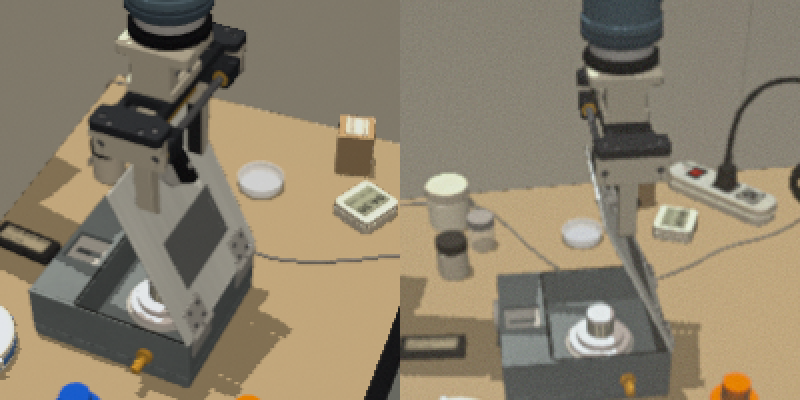

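The panel is following, at about 65° now, with the fingers either side of the stud. I'll continue the arc down.

Call:
{"api": "jog_arm", "payload": {
  "moves": [
    {"travel": [-13,0,-6],"twist": [0,0,0],"grip": 0},
    {"travel": [-26,0,-13],"twist": [0,0,0],"grip": 0},
    {"travel": [-38,0,-20],"twist": [0,0,0],"grip": 0},
    {"travel": [-50,1,-29],"twist": [0,0,0],"grip": 0},
    {"travel": [-60,1,-38],"twist": [0,0,0],"grip": 0}
  ]
}}

```text
clock: 11.47
tool_pos: [483.4, -3.1, 174.7]
tool_rot: [0.002, 0.026, 1.0, -0.0]
wrist_force: [0.3, 0.6, 0.1]
finger_gap: 1.0
grasp_force: 0.3
```

Call:
{"api": "jog_arm", "payload": {
  "moves": [
    {"travel": [-9,0,-10],"twist": [0,0,0],"grip": 0},
    {"travel": [-17,0,-21],"twist": [0,0,0],"grip": 0},
    {"travel": [-23,0,-33],"twist": [0,0,0],"grip": 0},
    {"travel": [-28,1,-45],"twist": [0,0,0],"grip": 0},
    {"travel": [-32,1,-57],"twist": [0,0,0],"grip": 0}
  ]
}}

```text
clock: 11.88
tool_pos: [451.7, -2.2, 117.2]
tool_rot: [0.002, 0.026, 1.0, -0.0]
wrist_force: [-0.1, 1.8, -0.4]
finger_gap: 1.001
grasp_force: 0.2
```

Call:
{"api": "jog_arm", "payload": {
  "moves": [
    {"travel": [-3,0,-10],"twist": [0,0,0],"grip": 0},
    {"travel": [-6,0,-20],"twist": [0,0,0],"grip": 0},
    {"travel": [-8,0,-29],"twist": [0,0,0],"grip": 0},
    {"travel": [-8,1,-34],"twist": [0,0,0],"grip": 0},
    {"travel": [-8,1,-34],"twist": [0,0,0],"grip": 0}
  ]
}}

```text
clock: 12.3
tool_pos: [442.1, -0.8, 81.5]
tool_rot: [-0.0, 0.026, 1.0, 0.0]
wrist_force: [-0.4, -0.3, 0.7]
finger_gap: 0.999
grasp_force: 0.0
```

Call:
{"api": "jog_arm", "payload": {
  "moves": [
    {"travel": [0,0,-2],"twist": [0,0,0],"grip": 0},
    {"travel": [0,0,-4],"twist": [0,0,0],"grip": 0},
    {"travel": [0,0,-4],"twist": [0,0,0],"grip": 0},
    {"travel": [0,0,-4],"twist": [0,0,0],"grip": 0}
  ]
}}

```text
clock: 12.63
tool_pos: [442.8, -1.0, 79.1]
tool_rot: [0.001, 0.026, 1.0, -0.0]
wrist_force: [-2.5, 0.2, 8.9]
finger_gap: 1.002
grasp_force: 4.9
```

Call:
{"api": "jog_arm", "payload": {
  "moves": [
    {"travel": [0,0,30],"twist": [0,0,0],"grip": 0},
    {"travel": [-4,2,60],"twist": [0,0,0],"grip": 0},
    {"travel": [-8,4,78],"twist": [0,0,0],"grip": 0.3},
    {"travel": [-10,5,78],"twist": [0,0,0],"grip": 0.5},
    {"travel": [-10,5,78],"twist": [0,0,0],"grip": 0.5}
  ]
}}

```text
clock: 13.05
tool_pos: [432.5, 4.2, 156.8]
tool_rot: [0.002, 0.026, 1.0, -0.0]
wrist_force: [0.5, 0.6, -0.3]
finger_gap: 0.831
grasp_force: 0.0
```

```bash
python3 look.py wrist w8 stud_grip:103 panel_edge:77; python3 look.py side s8 stud_grip:103 panel_edge:77; python3 look.py scene c8 stud_grip:103 panel_edge:77; python3 - <<'E'
import cv2,numpy as np
p=lambda n:cv2.imread(f"pics/{n}.png")
o=np.zeros((600,800,3),np.uint8)
o[:300,:400]=cv2.resize(p("w8"),(400,300))
o[:300,400:]=cv2.resize(p("c8")[130:280,180:380],(400,300))
o[300:,:400]=cv2.resize(p("s8")[130:280,200:400],(400,300))
o[300:,400:]=cv2.resize(p("w8")[180:420,120:440],(400,300))
cv2.imwrite("pics/m8.png",o)
E
```

```text
t 13.05 [432.5   4.2 156.8] [ 1.600e-03  2.580e-02  9.997e-01 -4.000e-04] gap 0.831 F [ 0.5  0.6 -0.3] J [-0.25  0.1   1.89  0.    1.14 -1.77]
cam [352.3   8.  323.2] [0.1056 0.7175 0.6813 0.0999]
panel_edge [279.  247.4] 0.66 [461.    3.6  77. ]
t 13.2 [431.2   4.3 154.7] [-8.000e-04  2.600e-02  9.997e-01  2.000e-04] gap 0.704 F [-0.2  1.   0.1] J [-0.25  0.1   1.9  -0.    1.14 -1.77]
cam [ 375.3 -817.8  746.8] [-0.4336  0.8969 -0.0769  0.0401]
stud_grip [240.  198.3] 0.63 [4.297e+02 4.000e-01 1.030e+02]
panel_edge [268.4 205.1] 0.97 [495.1  -3.4  77. ]
t 13.35 [431.3   4.3 154.6] [-1.000e-03  2.600e-02  9.997e-01  2.000e-04] gap 0.575 F [ 0.1 -0.3 -0.2] J [-0.25  0.1   1.9   0.    1.14 -1.77]
cam [ 878.7 -749.8  905.8] [-0.3754  0.9056  0.1813 -0.0776]
stud_grip [223.3 184.9] 0.55 [4.342e+02 2.000e-01 1.030e+02]
panel_edge [249.2 201.2] 0.56 [495.3  -0.5  77. ]
panel_edge [221.4 188.7] 0.33 [421.5  11.8  77. ]
```

View pics/m8.png

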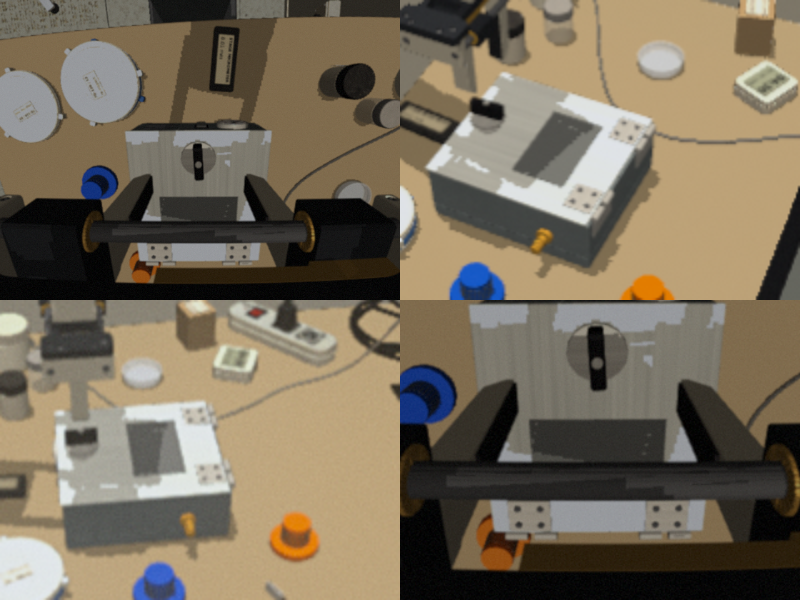

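The panel is shut flat. The stud's bar is at column 597, row 355 in the lower-right crop, lying fore and aft. I'll compute its position.

```bash
python3 - <<'E'
from h import *
import json
L=lambda n:json.load(open(f"pics/{n}.json"))
w,s,d=L("w8"),L("c8"),L("s8")
fw=lambda x,y:((x-400+.5)/1.25-.5+120,(y-300+.5)/1.25-.5+180)
fs=lambda x,y:((x-400+.5)/2-.5+180,(y+.5)/2-.5+130)
fd=lambda x,y:((x+.5)/2-.5+200,(y-300+.5)/2-.5+130)
a,b,c=fw(597,358),fs(487,110),fd(82,437)
print(np.round(tri([(s,b),(d,c)]),1),np.round(tri([(w,a),(s,b),(d,c)]),1))
print(np.round(atz(w,a,110),1),np.round(atz(w,fw(597,352),94),1),np.round(atz(w,fw(595.5,329),112),1),np.round(atz(w,fw(598,389),108),1),np.round(atz(s,b,105),1),np.round(atz(d,c,105),1))
E
```

```text
[431.8   4.2  99.5] [432.1   3.6 100.2]
[429.1   3.9 110. ] [430.7   3.8  94. ] [410.4   4.  112. ] [450.4   3.5 108. ] [435.   -1.3 105. ] [431.2  -2.3 105. ]
```

Call:
{"api": "jog_arm", "payload": {
  "moves": [
    {"travel": [0,0,-25],"twist": [0,0,0],"grip": 0.5},
    {"travel": [0,0,-45],"twist": [0,0,0],"grip": 0.5},
    {"travel": [0,0,-57],"twist": [0,0,0],"grip": 0.5},
    {"travel": [0,0,-57],"twist": [0,0,0],"grip": 0.5},
    {"travel": [0,0,-57],"twist": [0,0,0],"grip": 0.5}
  ]
}}

```text
clock: 13.92
tool_pos: [431.3, 4.3, 98.2]
tool_rot: [-0.001, 0.026, 1.0, 0.0]
wrist_force: [-0.6, 0.6, -0.0]
finger_gap: 0.5
grasp_force: 0.0
```

Call:
{"api": "jog_arm", "payload": {
  "moves": [
    {"travel": [0,0,0],"twist": [0,0,0],"grip": 1},
    {"travel": [0,0,0],"twist": [0,0,0],"grip": 1},
    {"travel": [0,0,0],"twist": [0,0,0],"grip": 1},
    {"travel": [0,0,0],"twist": [0,0,0],"grip": 1},
    {"travel": [0,0,0],"twist": [0,0,0],"grip": 1}
  ],
  "newtons": 40
}}

```text
clock: 14.33
tool_pos: [432.1, 4.1, 99.1]
tool_rot: [0.001, 0.026, 1.0, -0.0]
wrist_force: [0.1, -0.2, -0.1]
finger_gap: 0.194
grasp_force: 0.0
```

Call:
{"api": "jog_arm", "payload": {
  "moves": [
    {"travel": [0,0,0],"twist": [0,0,0],"grip": 1},
    {"travel": [0,0,0],"twist": [0,0,0],"grip": 1},
    {"travel": [0,0,0],"twist": [0,0,0],"grip": 1}
  ]
}}

```text
clock: 14.58
tool_pos: [432.0, 4.1, 98.9]
tool_rot: [0.0, 0.026, 1.0, -0.0]
wrist_force: [-0.9, -0.2, 3.0]
finger_gap: 0.103
grasp_force: 39.7
```

Bar gripped (gap about 9.6 mm). I'll push it in.

Call:
{"api": "jog_arm", "payload": {
  "moves": [
    {"travel": [0,0,-3],"twist": [0,0,0],"grip": 1},
    {"travel": [0,0,-6],"twist": [0,0,0],"grip": 1},
    {"travel": [0,0,-9],"twist": [0,0,0],"grip": 1},
    {"travel": [0,0,-11],"twist": [0,0,0],"grip": 1},
    {"travel": [0,0,-11],"twist": [0,0,0],"grip": 1}
  ]
}}

```text
clock: 15.0
tool_pos: [432.1, 4.1, 88.6]
tool_rot: [0.0, 0.026, 1.0, -0.0]
wrist_force: [-3.6, -0.2, 15.6]
finger_gap: 0.101
grasp_force: 39.7
```

Call:
{"api": "jog_arm", "payload": {
  "moves": [
    {"travel": [0,0,0],"twist": [0,0,-6],"grip": 1},
    {"travel": [0,0,0],"twist": [0,0,-12],"grip": 1},
    {"travel": [0,0,0],"twist": [0,0,-18],"grip": 1},
    {"travel": [0,0,0],"twist": [0,0,-24],"grip": 1},
    {"travel": [0,0,0],"twist": [0,0,-30],"grip": 1}
  ]
}}

```text
clock: 15.42
tool_pos: [432.1, 3.9, 88.6]
tool_rot: [0.001, 0.286, 0.958, -0.0]
wrist_force: [-4.3, -0.4, 15.1]
finger_gap: 0.103
grasp_force: 39.7
```

Call:
{"api": "jog_arm", "payload": {
  "moves": [
    {"travel": [0,0,0],"twist": [0,0,-6],"grip": 1},
    {"travel": [0,0,0],"twist": [0,0,-12],"grip": 1},
    {"travel": [0,0,0],"twist": [0,0,-18],"grip": 1},
    {"travel": [0,0,0],"twist": [0,0,-24],"grip": 1},
    {"travel": [0,0,0],"twist": [0,0,-30],"grip": 1}
  ]
}}

```text
clock: 15.83
tool_pos: [431.9, 3.8, 88.6]
tool_rot: [0.0, 0.524, 0.852, -0.0]
wrist_force: [-4.4, -1.5, 15.2]
finger_gap: 0.105
grasp_force: 39.7
```

Call:
{"api": "jog_arm", "payload": {
  "moves": [
    {"travel": [0,0,0],"twist": [0,0,-6],"grip": 1},
    {"travel": [0,0,0],"twist": [0,0,-12],"grip": 1},
    {"travel": [0,0,0],"twist": [0,0,-18],"grip": 1},
    {"travel": [0,0,0],"twist": [0,0,-24],"grip": 1},
    {"travel": [0,0,0],"twist": [0,0,-30],"grip": 1}
  ]
}}

```text
clock: 16.25
tool_pos: [431.8, 3.8, 88.5]
tool_rot: [0.0, 0.727, 0.687, -0.0]
wrist_force: [-4.7, -1.1, 15.1]
finger_gap: 0.101
grasp_force: 39.7
```

```bash
python3 -c "
from cell import observe
s=observe();print(s['wrist_torque'],s['joint_positions'],s['tool_pos'],s['wrist_force'])"
```

```text
[-0.25159263  0.90564368  0.01147479] [-2.49945941e-01  1.89436875e-01  1.98444922e+00 -1.09942116e-03
  9.67301793e-01 -1.92726849e-01] [431.75419022   3.79062435  88.53688815] [-4.70343259 -1.12507027 15.10789315]
```

Call:
{"api": "jog_arm", "payload": {
  "moves": [
    {"travel": [0,0,0],"twist": [0,0,-2],"grip": 1},
    {"travel": [0,0,0],"twist": [0,0,-3],"grip": 1},
    {"travel": [0,0,0],"twist": [0,0,-3],"grip": 1}
  ]
}}

```text
clock: 16.5
tool_pos: [431.8, 3.8, 88.5]
tool_rot: [0.0, 0.743, 0.669, -0.0]
wrist_force: [-4.5, -0.7, 15.3]
finger_gap: 0.104
grasp_force: 39.7
```

Call:
{"api": "jog_arm", "payload": {
  "moves": [
    {"travel": [0,0,0],"twist": [0,0,0],"grip": 0.5},
    {"travel": [0,0,0],"twist": [0,0,0],"grip": 0.5},
    {"travel": [0,0,0],"twist": [0,0,0],"grip": 0.5},
    {"travel": [0,0,0],"twist": [0,0,0],"grip": 0.5},
    {"travel": [0,0,0],"twist": [0,0,0],"grip": 0.5}
  ]
}}

```text
clock: 16.92
tool_pos: [431.6, 4.3, 87.3]
tool_rot: [-0.0, 0.743, 0.669, -0.0]
wrist_force: [0.9, -0.2, -0.7]
finger_gap: 0.41
grasp_force: 0.0
```

Call:
{"api": "jog_arm", "payload": {
  "moves": [
    {"travel": [0,0,20],"twist": [0,0,0],"grip": 0.5},
    {"travel": [0,0,50],"twist": [0,0,0],"grip": 0.5},
    {"travel": [0,0,90],"twist": [0,0,0],"grip": 0.5},
    {"travel": [0,0,130],"twist": [0,0,0],"grip": 0.5},
    {"travel": [0,0,150],"twist": [0,0,0],"grip": 0.5}
  ]
}}

```text
clock: 17.33
tool_pos: [433.4, 3.9, 242.0]
tool_rot: [0.002, 0.743, 0.669, 0.002]
wrist_force: [0.8, 0.1, 0.7]
finger_gap: 0.5
grasp_force: 0.0
```

```bash
python3 look.py side s9 stud_grip:95; python3 look.py wrist w9; python3 look.py scene c9 stud_grip:95; python3 - <<'E'
import cv2,numpy as np
p=lambda n:cv2.imread(f"pics/{n}.png")
o=np.zeros((600,800,3),np.uint8)
o[:300,:400]=cv2.resize(p("w9"),(400,300))
o[:300,400:]=cv2.resize(p("c9")[130:280,180:380],(400,300))
o[300:,:400]=cv2.resize(p("s9")[130:280,200:400],(400,300))
o[300:,400:]=cv2.resize(p("s9")[180:225,210:270],(400,300))
cv2.imwrite("pics/m9.png",o)
E
```

```text
t 17.3333 [433.4   3.9 242. ] [0.0023 0.7429 0.6694 0.0016] gap 0.5 F [0.8 0.1 0.7] J [-0.25  0.02  1.76  0.    1.36 -0.15]
cam [ 375.3 -817.8  746.8] [-0.4336  0.8969 -0.0769  0.0401]
stud_grip [239.4 203. ] 0.6 [427.2  -6.6  95. ]
t 17.4333 [434.3   3.7 241.6] [0.0035 0.7429 0.6694 0.0024] gap 0.502 F [ 0.6 -0.1 -0.7] J [-0.25  0.02  1.76  0.    1.35 -0.15]
cam [440.7  82.4 408.2] [ 0.1442  0.9882 -0.0522 -0.0034]
t 17.4833 [432.8   4.  239. ] [0.0016 0.743  0.6693 0.0011] gap 0.502 F [-1.3 -0.4 -0.4] J [-0.25  0.03  1.76  0.    1.35 -0.15]
cam [ 878.7 -749.8  905.8] [-0.3754  0.9056  0.1813 -0.0776]
stud_grip [222.7 190.1] 0.48 [436.1  -7.7  95. ]
```

View pics/m9.png

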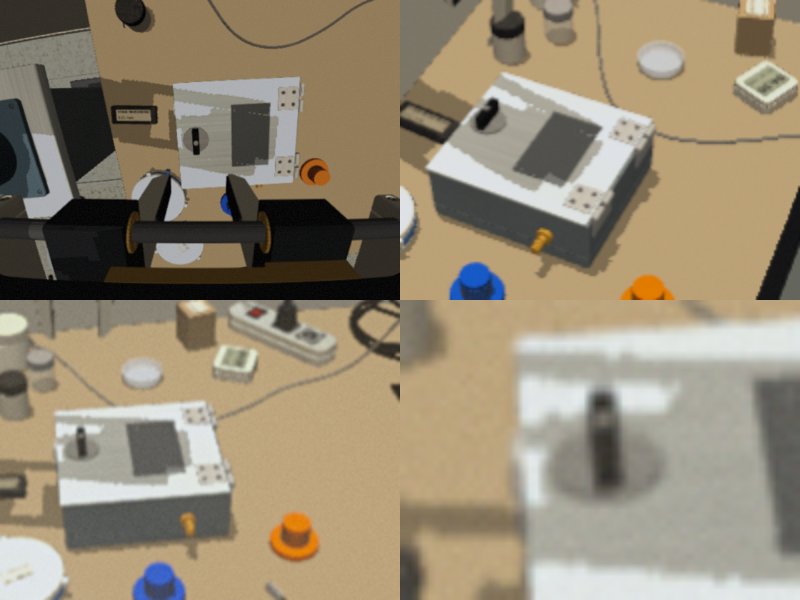

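The grip bar lies across the unit, the stud has stayed in (its disc sits close to the panel), the panel is flat and the dish hasn't moved. I'll hand the job in.

```bash
python3 -c "
from cell import sign_off
print(sign_off())"
```

```text
the job is handed in; nothing more can be done
None
```

The prefilter is seated, the panel is shut, the stud is pushed in and locked, the dish was left alone, and the job was handed in at about 17.5 s; no verdict came back.

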